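# Draw a rack cross bar slantwise out of a crate and hold it over its stand

## Robot

A 7-joint arm with a two-finger parallel gripper is mounted at the origin on the work surface. World frame = base frame: x ahead of the robot, y to its left, z up, the work surface at z = 0. Lengths are in m, angles in rad, forces in N, time in s.
With the tool pointing down it reaches from about 0.4 to 0.85 m from the base axis. Payload 10.4 kg.
Tool frame: the origin (TCP) lies between the finger pads; the fingertips stand 25 mm ahead of it and the grasp point (between the pads) lies 6 mm ahead of it; x points along the fingers, y is the direction in which the jaws open and shut, and the axes are right-handed (so a half turn about x gives the same grasp; the last joint's range is limited). The gripper opens to 87 mm and grips with 3 to 60 N. Pads are 19 mm wide; open, the fingers measure 117 mm over their backs; the gripper's body (75 mm by 190 mm) begins 51 mm behind the grasp point.
Start: joints at [-1.265, 0.332, -0.065, 1.46, 0.022, 1.35, -0.088], TCP at [0.202, 0.592, 0.248] pointing down, gripper open.
Joint ranges: [-2.6, 2.6], [-0.5, 2.12], [-1.47, 1.34], [0.16, 2.42], [-1.27, 4.41], [0.06, 2.06], [-2.6, 2.6]. Speed limits (rad/s): [2.22, 2.22, 2.79, 2.79, 3.14, 3.14, 3.14].

## Interface

Orientations are given as a unit quaternion [x, y, z, w].
In Python, from bench import r gives the robot as it stands.
- The arm moves only by the shell command python3 -m pendant 'ROWS' [FORCE]. ROWS is JSON, a list of rows, each an object with "translation": the shift along the world's x, y, z in cm, a list of three; "angular": the turn, a rotation vector about the world's x, y, z in degrees, a list of three; "hand": the opening, from -1 (shut) to 1 (fully open). In form: [{"translation": [dx, dy, dz], "angular": [wx, wy, wz], "hand": hand}, ...]. A call has 1 to 20 rows; each row shifts and turns the commanded pose from where the row before left it; what a row does not reach is not made up. A row lasts 1/10 s, in which the tool goes at most 50 mm and 8.59 degrees, less where a joint would pass 70% of its speed; a pose out of reach is approached as far as the arm can. A call is refused whole if a number of a shift passes 5 or a number of a turn 8.59, either way. A call with a gripper value outside its range is refused whole. The fingers move at their own pace and stop on an object; FORCE is the grip in N (left out, the last holds). Time passes only in rows, so rows that do not move let the fingers close. It gives the time, the measured TCP pose, the force and the opening at its end, in the units of the state.
- r.read_state(): the state, without advancing time (a new reading comes with each control period).
- r.camera(name): name is "scene" or "top" or "wrist"; returns the picture (480x640x3 uint8, red, green, blue); there is no depth.
- r.camera_info(name): a dict with "fx", "fy", "cx", "cy" (pixels), "rvec" (rotation vector, rad) and "tvec" (3), from world to camera coordinates, as OpenCV has them; the wrist camera has in their place "mount" (4x4, takes a point from camera to tool coordinates, whose origin is the TCP and whose axes are the tool frame's). Camera axes: x right, y down, z forward; pixel columns grow to the right and rows downward; lengths in m; the calibration is good to about 2 mm. A picture is of the moment at which its call begins: read the wrist's pose just before it. camera_info takes no time and is no camera call.
- r.close_job(): hands the job in, once; it reports no verdict.
Trained networks look in the newest picture that a camera, given by its name, has taken for a name from the list of things; names that differ only in an ending like _2 or _b are one class to them, and where a whole thing is asked for, a point or a joint stands for the part that bears it (a point fixed in the world has none). Each returns a list of dicts, best first, with "confidence" (0 to 1); they miss things now and then, are a little off and sometimes report something else, mostly with a low value. They report only what shows in the picture. A call takes as long as a camera call.
- r.find_in(camera, name): "point" ([row, column] in pixels, amid what is visible of it).
- r.mark_of(camera, name): "point" ([row, column] in pixels: a listed point, or the origin of a listed thing).
The state is a dict: "time": time; "joint_positions": joint angles; "joint_vel": joint speeds; "joint_torque": joint torques, N m; "ee_pos": TCP position; "eef_rot": TCP orientation; "ft_force": force on the tool from outside, world axes, zero at the start; "torque": the same for the moment, N m; "width": finger opening in m.
Only numpy, scipy, OpenCV 4.12 (cv2) and the standard library are available. Lean on these libraries where they do the work, as an engineer would, in place of code of your own. Each camera call takes 0.05 s, during which the arm holds its last target.

## Task

The square steel cross bar for the rack lies in the low wooden crate, longer than the crate's mouth, its ends under the two boards nailed across. Tip it and draw it out slantwise through the mouth, then bring it over the two-forked stand and hold it there level, centred over the stand and in line with its two forks, with about ten centimetres between the bar and the fork tips. Finish while still holding it still in the air like that, ready for the forks to be raised to it, and leave all the other things on the table and in the crate where they are.

Things in the scene. Friction and masses are not known exactly. Their poses are not given: they have to be found in the camera images.
- bar: cross bar: bare square steel tube with black end caps, 240 mm long (its x axis), 24 x 24 mm in section, 0.2 to 0.4 kg, balanced at its middle, loose. Origin at its very centre. Starts flat on the crate floor, about along the crate and near its middle, ends under the deck boards. Either end may lead
- bar_end_a (a point): centre of the bar's end face on its own +x side (120 mm from the origin)
- bar_end_b (a point): centre of the bar's end face on its own -x side (120 mm from the origin)
- crate: wooden crate fixed to the table, 340 mm long (its x axis), 236 mm wide over its corner laths, 88 mm high. Origin: centre of its underside, on the table. Inside 320 x 200 mm, floor top 8 mm above the table, walls 10 mm thick; the bar does not fit through the slat gaps. Inside there is room to shift the bar lengthwise under one board, so that its other end can rise through the mouth
- stand: two-forked stand fixed to the table: plywood base 250 mm (its x axis) x 80 x 15 mm high, two steel forks at x = +80 and -80 mm. Each fork: 20 mm along x, 48 mm across y, slot 32 mm wide open upwards; seat 60 mm, tips 90 mm above the table. Origin: centre of its underside, on the table. A bar in line with the forks lies along its x axis, either way round
- crate_mouth (a point): centre of the crate mouth, 88 mm above the table, level with the tops of the two deck boards. The boards, 10 mm thick (undersides 78 mm above the table) and 80 mm wide, lie across the two ends of the crate, so the mouth is only 180 mm long (crate x), over the full inner width of 200 mm (crate y). Axes as the crate's
- tape: cardboard roll core, 48 mm across, 24 mm high, open ring standing on the crate floor near one corner, under a deck board; origin centre of underside. A bystander, loose
- tin: small closed tin, 38 mm across, 45 mm high, standing on the crate floor near the diagonally opposite corner, under a deck board; origin centre of underside. A bystander, loose
- can: food can, 72 mm across, 100 mm high, standing on the table between crate and stand; origin centre of underside. A bystander, loose
- carton: cardboard carton 100 x 140 x 90 mm standing on the table; origin centre of underside. A bystander, loose
- brick: paper-wrapped packet 60 x 100 x 50 mm lying on the table; origin centre of underside. A bystander, loose

How it is judged:
By the outcome, as a careful person would: the job done as asked, in the order asked, and still so for the second after the job is handed in, while the arm keeps its last pose, push and grip.
It also fails if it takes over 43 s, if anything falls off the work surface, if the arm or the gripper's body presses on something with over 40 N, if the wrist force passes 120 N, or if a joint passes its speed limit or range.

## Working session

There is one attempt and no reset: what is moved stays moved. The work goes in short steps, Python scripts to look and compute and a shell command to move; the robot and the scene stay as the last step left them, time stands still between calls to the robot, and variables do not carry over. Pictures are saved under pics/ and viewed, and the job is handed in when it is done.

```bash
ls; mkdir -p pics; python3 - <<'E'
from bench import r
import cv2
for c in ["scene","top","wrist"]:
    im=r.camera(c); cv2.imwrite(f"pics/{c}0.png",im[:,:,::-1]); print(c,r.camera_info(c))
    for n in ["bar","bar_end_a","crate","crate_mouth","stand","tape","tin","can","carton","brick"]:
        m=r.mark_of(c,n) if c=="top" else None
        if m: print(n,[(x['point'],round(x['confidence'],2)) for x in m][:3])
s=r.read_state(); print(s)
E
```

```text
pics
scene {'fx': 494.7519897272973, 'fy': 494.7519897272973, 'cx': 311.7383659922293, 'cy': 242.49488741468355, 'rvec': array([ 1.99244227,  1.11525446, -0.57574043]), 'tvec': array([-0.2896236 , -0.24908489,  1.75826255])}
top {'fx': 477.10341535863813, 'fy': 477.10341535863813, 'cx': 321.5239624066024, 'cy': 240.31590557419642, 'rvec': array([ 2.204273  , -2.14916248,  0.07433565]), 'tvec': array([-0.02501582,  0.61702997,  1.41989531])}
bar [([237.0, 407.9], 0.96)]
crate [([244.8, 402.3], 0.69)]
crate_mouth [([242.7, 408.8], 0.57)]
stand [([247.4, 248.5], 0.83)]
can [([187.7, 324.0], 0.69)]
carton [([284.1, 483.6], 0.91)]
brick [([276.1, 163.6], 0.73), ([192.2, 317.9], 0.6)]
wrist {'fx': 410.89978126602017, 'fy': 410.89978126602017, 'cx': 319.52275854744306, 'cy': 233.76989644031454, 'mount': array([[-6.27155571e-04, -3.05877477e-01,  9.52070678e-01,
        -1.37136630e-01],
       [ 9.99999295e-01,  7.68105776e-04,  9.05501457e-04,
        -1.58226212e-03],
       [-1.00826349e-03,  9.52070575e-01,  3.05876780e-01,
        -8.40458789e-02],
       [ 0.00000000e+00,  0.00000000e+00,  0.00000000e+00,
         1.00000000e+00]])}
{'time': 0.65, 'joint_positions': array([-1.26462631,  0.33221397, -0.06473301,  1.46009216,  0.02158372,
        1.34989416, -0.08850814]), 'joint_vel': array([ 0.00015103, -0.00065948, -0.00175095,  0.00036185,  0.00066711,
        0.0005674 , -0.00028852]), 'joint_torque': array([ 6.09701219e-04, -6.22838259e+01,  2.47315282e-02, -3.90038252e+01,
       -6.14812807e-02,  3.13282816e-02,  8.82018503e-05]), 'ee_pos': array([0.20176635, 0.59156127, 0.24757062]), 'eef_rot': array([ 0.11573922,  0.69758712, -0.11567494,  0.6975643 ]), 'ft_force': array([-0.02091511,  0.01843393, -0.35247398]), 'torque': array([-0.00588267,  0.01481149,  0.02554906]), 'width': 0.08725452959032157}
```

View pics/scene0.png

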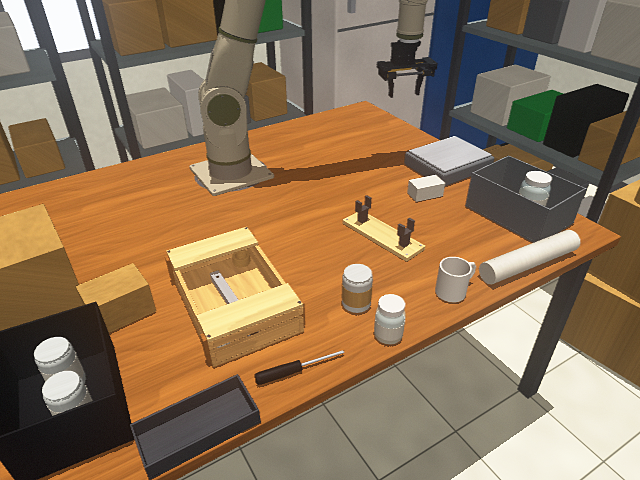

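View pics/top0.png

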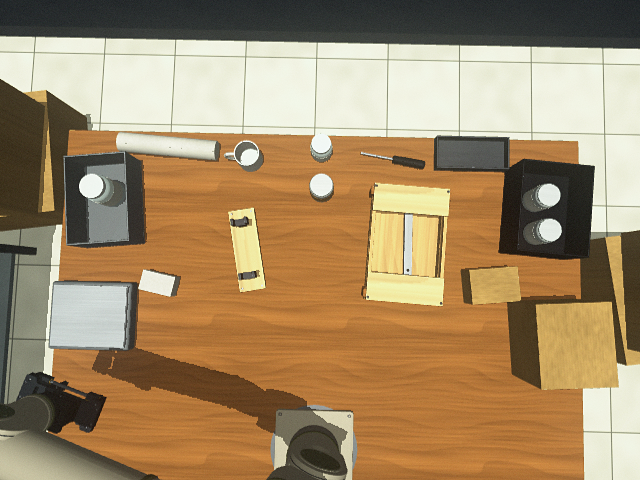

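View pics/wrist0.png

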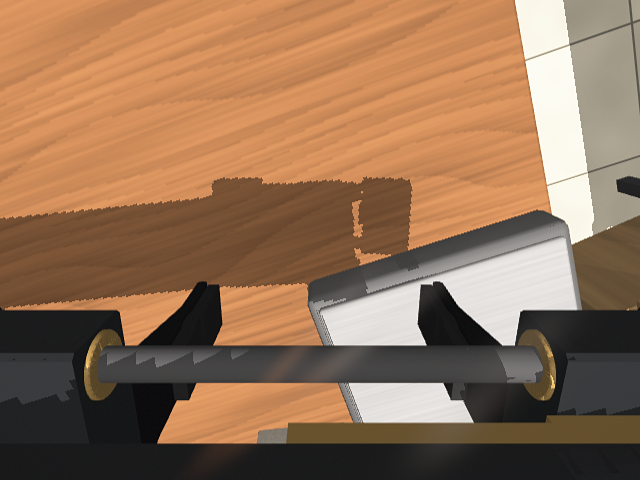

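```bash
cat > h.py <<'E'
from bench import r
import cv2, numpy as np
from scipy.spatial.transform import Rotation as R
def cam(name,state=None):
    i=r.camera_info(name); K=np.array([[i['fx'],0,i['cx']],[0,i['fy'],i['cy']],[0,0,1]])
    if name=='wrist':
        s=state; T=np.eye(4); T[:3,:3]=R.from_quat(s['eef_rot']).as_matrix(); T[:3,3]=s['ee_pos']
        C=np.linalg.inv(T@i['mount']); return K,C[:3,:3],C[:3,3]
    return K,cv2.Rodrigues(i['rvec'])[0],i['tvec']
def toz(name,rc,z,state=None):
    K,Rm,t=cam(name,state); d=Rm.T@np.linalg.inv(K)@np.array([rc[1],rc[0],1.]); o=-Rm.T@t
    return o+d*(z-o[2])/d[2]
def proj(name,P,state=None):
    K,Rm,t=cam(name,state); P=np.atleast_2d(P); p=(P@Rm.T+t)@K.T; return (p[:,:2]/p[:,2:])[:,::-1]
E
python3 - <<'E'
from h import *
im=cv2.imread('pics/top0.png')
cv2.imwrite('pics/topcrate.png',cv2.resize(im[175:315,350:460],None,fx=5,fy=4.2857,interpolation=cv2.INTER_CUBIC))
cv2.imwrite('pics/topstand.png',cv2.resize(im[195:305,210:340],None,fx=5,fy=5,interpolation=cv2.INTER_CUBIC))
for n,p,z in [("bar",(237,407.9),.02),("crate",(244.8,402.3),0.0),("mouth",(242.7,408.8),.088),("stand",(247.4,248.5),0),("can",(187.7,324),0.),("carton",(284.1,483.6),0),("brick",(276.1,163.6),0)]:
    print(n,toz('top',p,z).round(4))
E
```

```text
bar [ 0.6344 -0.2709  0.02  ]
crate [ 0.6117 -0.2574  0.    ]
mouth [ 0.6119 -0.2621  0.088 ]
stand [0.5919 0.215  0.    ]
can [ 0.7833 -0.0126  0.    ]
carton [ 0.4979 -0.5061  0.    ]
brick [0.4972 0.4724 0.    ]
```

View pics/topcrate.png

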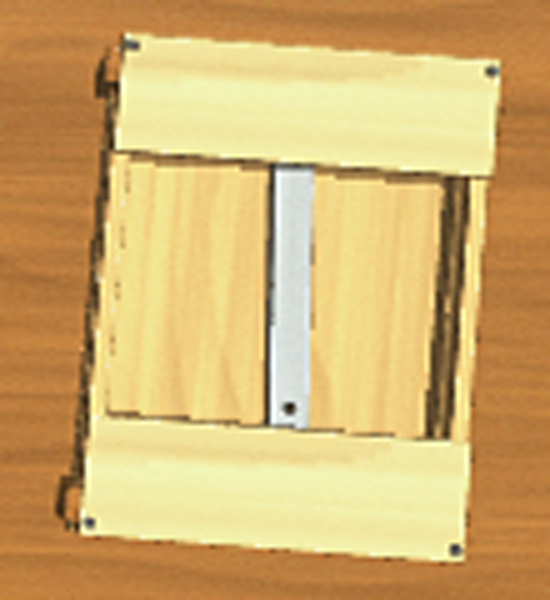

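View pics/topstand.png

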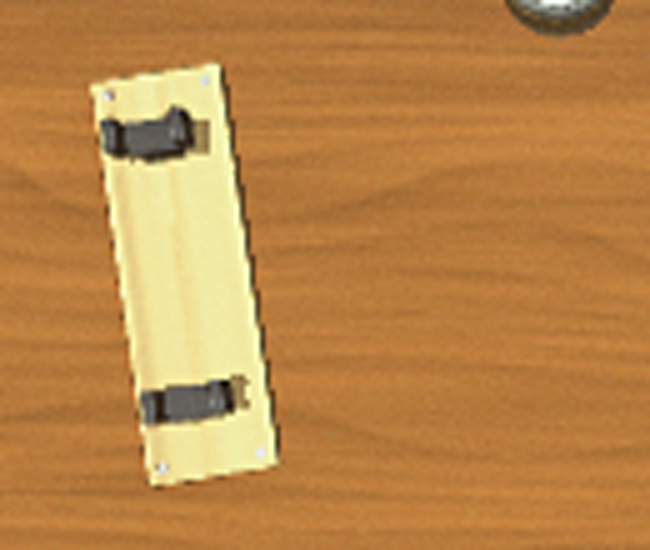

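```bash
python3 - <<'E'
from h import *
f=lambda x,y,z:toz('top',(175+(y-1.6)/4.2857,350+(x-2)/5),z)
c=[f(125,35,.088),f(499,62,.088),f(464,560,.088),f(80,533,.088)]
print(np.round(c,4), np.mean(c,0)); e=(c[0]+c[1]-c[2]-c[3])/2; print('crate len',np.linalg.norm(e),np.degrees(np.arctan2(e[1],e[0])), np.linalg.norm(c[0]-c[1]))
m=[f(110,152,.088),f(490,178,.088),f(470,440,.088),f(105,412,.088)]; print('mouth',np.round(m,4),np.mean(m,0))
a=(f(274,165,.032)+f(314,168,.032))/2;b=(f(269,425,.032)+f(308,428,.032))/2
print('bar',a,b,np.degrees(np.arctan2(*(a-b)[1::-1])),'hole',f(289,408,.032))
g=lambda x,y,z:toz('top',(195+(y-2)/5,210+(x-2)/5),z)
s=[g(90,86,.015),g(219,63,.015),g(280,464,.015),g(151,486,.015)]
e=(s[0]+s[1]-s[2]-s[3])/2;print('stand',np.mean(s,0),np.linalg.norm(e),np.degrees(np.arctan2(e[1],e[0])),np.linalg.norm(s[0]-s[1]))
E
```

```text
[[ 0.7846 -0.1605  0.088 ]
 [ 0.7712 -0.3782  0.088 ]
 [ 0.4351 -0.3599  0.088 ]
 [ 0.4472 -0.1405  0.088 ]] [ 0.60951274 -0.25977365  0.088     ]
crate len 0.3372806729483938 -3.2578687034896205 0.21808585175364753
mouth [[ 0.7041 -0.1532  0.088 ]
 [ 0.6918 -0.3734  0.088 ]
 [ 0.5149 -0.3628  0.088 ]
 [ 0.5282 -0.1534  0.088 ]] [ 0.60973583 -0.26069208  0.088     ]
bar [ 0.70461366 -0.26951589  0.032     ] [ 0.52187914 -0.26832911  0.032     ] -0.3721072467908697 hole [ 0.53476369 -0.26847915  0.032     ]
stand [0.58509257 0.21821514 0.015     ] 0.24759691067266984 10.81477088859597 0.08027370794375907
```

```bash
python3 -m pendant '[{"translation":[3.5,-2.7,0],"angular":[0,0,0],"hand":1},{"translation":[3.5,-2.7,0],"angular":[0,0,0],"hand":1},{"translation":[3.5,-2.7,0],"angular":[0,0,0],"hand":1},{"translation":[3.5,-2.7,0],"angular":[0,0,0],"hand":1},{"translation":[3.5,-2.7,0],"angular":[0,0,0],"hand":1},{"translation":[3.5,-2.7,0],"angular":[0,0,0],"hand":1},{"translation":[3.5,-2.7,0],"angular":[0,0,0],"hand":1},{"translation":[1,-4.7,0],"angular":[0,0,3],"hand":1},{"translation":[1,-4.7,0],"angular":[0,0,3],"hand":1},{"translation":[1,-4.7,0],"angular":[0,0,3],"hand":1},{"translation":[1,-4.7,0],"angular":[0,0,3],"hand":1},{"translation":[1,-4.7,0],"angular":[0,0,3],"hand":1},{"translation":[1,-4.7,0],"angular":[0,0,3.5],"hand":1},{"translation":[1,-4.7,0],"angular":[0,0,0],"hand":1}]' 60
python3 -m pendant '[{"translation":[1,-4.7,0],"angular":[0,0,0],"hand":1},{"translation":[1,-4.7,0],"angular":[0,0,0],"hand":1},{"translation":[1,-4.7,0],"angular":[0,0,0],"hand":1},{"translation":[1,-4.7,0],"angular":[0,0,0],"hand":1},{"translation":[1,-4.7,0],"angular":[0,0,0],"hand":1},{"translation":[1,-4.7,0],"angular":[0,0,0],"hand":1},{"translation":[1,-4.7,0],"angular":[0,0,0],"hand":1},{"translation":[0,0,0],"angular":[0,0,0],"hand":1}]'
python3 - <<'E'
from h import *
s=r.read_state(); im=r.camera("wrist"); cv2.imwrite("pics/w1.png",im[:,:,::-1])
print(s['time'],s['ee_pos'],R.from_quat(s['eef_rot']).as_matrix().round(3),s['joint_positions'].round(2))
for n in ["bar","bar_end_a","crate_mouth","tape","tin"]:
    for f in (r.find_in,r.mark_of): print(n,[(x['point'],round(x['confidence'],2)) for x in f('wrist',n)])
E
```

```text
time: 2.05
ee_pos: [0.5169, 0.0716, 0.2479]
eef_rot: [0.001, 0.707, -0.001, 0.707]
ft_force: [0.7, -0.5, 0.1]
width: 0.0876
time: 2.85
ee_pos: [0.5852, -0.2631, 0.2471]
eef_rot: [0.004, 0.708, -0.007, 0.707]
ft_force: [-1.5, 1.2, 0.5]
width: 0.087
2.85 [ 0.5851906  -0.26312362  0.2470701 ] [[-0.002  0.014  1.   ]
 [-0.004  1.    -0.014]
 [-1.    -0.004 -0.001]] [-0.05  0.4   0.54  1.44 -0.2   1.36  2.05]
bar [([233.1, 316.7], 0.83)]
bar [([245.1, 319.0], 0.98)]
bar_end_a [([231.8, 312.5], 0.95)]
bar_end_a []
crate_mouth [([165.2, 335.7], 0.78)]
crate_mouth [([253.6, 325.7], 0.93)]
tape []
tape []
tin [([332.4, 251.7], 0.85)]
tin [([331.5, 248.7], 0.77), ([222.2, 323.1], 0.27)]
```

View pics/w1.png

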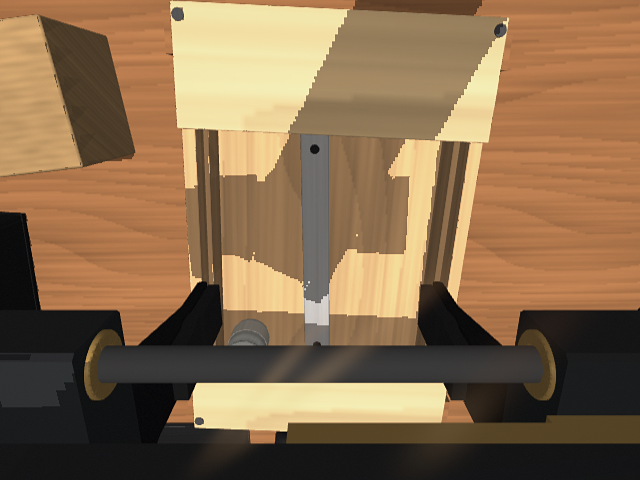

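```bash
python3 - <<'E'
from h import *
# state at image time
class S: pass
s=r.read_state(); print(s['time'])
W=lambda rc,z: toz('wrist',rc,z,s).round(4)
h1=W((149,314),.032);h2=W((345,317),.032);print('holes',h1,h2,(h1+h2)/2,np.linalg.norm(h1-h2))
print('bar edges near', W((138,301),.032),W((135,328.5),.032),'far',W((322,304),.032),W((322,330),.032))
print('mark',W((245.1,319),.02),'tin',W((331.5,248.7),.008))
print('mouth mark',W((253.6,325.7),.088))
print('near board inner edge',W((128,178),.088),W((143,490),.088),'outer',W((2,170),.088),W((17,508),.088))
print('far board',W((383,193),.088),W((383,447),.088), 'far outer',W((428,195),.088))
print('proj tin check', proj('wrist',[[.72,-.32,.008]],s))
E
```

```text
3.4
holes [ 0.5406 -0.2606  0.032 ] [ 0.7314 -0.2592  0.032 ] [ 0.636  -0.2599  0.032 ] 0.1908051361992125
bar edges near [ 0.5314 -0.2715  0.032 ] [ 0.5291 -0.2484  0.032 ] far [ 0.7057 -0.2716  0.032 ] [ 0.7058 -0.2464  0.032 ]
mark [ 0.631  -0.2568  0.02  ] tin [ 0.7304 -0.3306  0.008 ]
mouth mark [ 0.614  -0.2515  0.088 ]
near board inner edge [ 0.5196 -0.3551  0.088 ] [ 0.5308 -0.1351  0.088 ] outer [ 0.4411 -0.3516  0.088 ] [ 0.4506 -0.1333  0.088 ]
far board [ 0.7321 -0.3655  0.088 ] [ 0.7332 -0.1471  0.088 ] far outer [ 0.78   -0.3684  0.088 ]
proj tin check [[322.58959551 258.33366581]]
```

```bash
python3 - <<'E'
from h import *
s=r.read_state(); im=r.camera("wrist"); cv2.imwrite("pics/w2.png",im[:,:,::-1]); s2=r.read_state()
print(s['time'],s['ee_pos'],s2['ee_pos'],R.from_quat(s['eef_rot']).as_matrix().round(4))
for f in (r.find_in,r.mark_of): print([(x['point'],round(x['confidence'],2)) for x in f('wrist','bar')])
g=im.mean(2); 
print(im[200,295:335].tolist()[::3])
im=r.camera('scene'); cv2.imwrite("pics/s2.png",cv2.resize(im[210:380,150:320],None,fx=3.5,fy=3.5,interpolation=cv2.INTER_CUBIC)[:,:,::-1])
E
```

```text
3.4 [ 0.58695526 -0.25480093  0.24779114] [ 0.58689837 -0.25499695  0.24773105] [[ 4.0e-04  4.9e-03  1.0e+00]
 [ 3.0e-04  1.0e+00 -4.9e-03]
 [-1.0e+00  3.0e-04  4.0e-04]]
[([231.2, 305.4], 0.65)]
[([245.0, 303.0], 0.94)]
[[109, 107, 106], [112, 109, 107], [110, 107, 106], [112, 109, 108], [109, 108, 105], [110, 108, 106], [109, 107, 106], [112, 111, 110], [137, 105, 72], [133, 103, 71], [138, 107, 75], [145, 112, 79], [143, 111, 78], [140, 109, 76]]
```

View pics/w2.png

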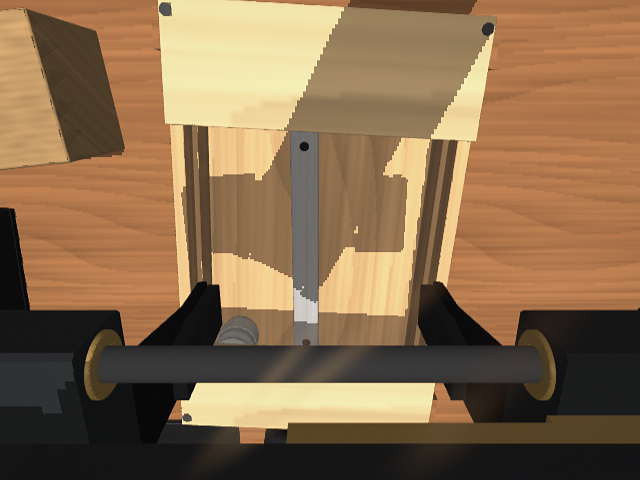

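View pics/s2.png

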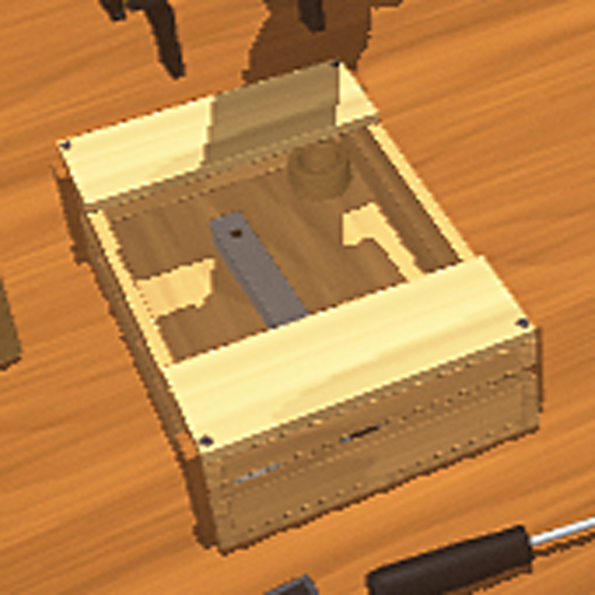

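```bash
python3 - <<'E'
from h import *
s=r.read_state()
s['ee_pos']=np.array([.58693,-.2549,.24776])
W=lambda rc,z: toz('wrist',rc,z,s).round(4)
h1=W((146,304),.032);h2=W((342,306),.032);print('holes',h1,h2,(h1+h2)/2,np.linalg.norm(h1-h2))
print('bar edges near', W((135,291),.032),W((132,318),.032),'far',W((322,293.5),.032),W((322,319.5),.032))
print('mark',W((245,303),.02))
print('near board inner edge',W((124,165),.088),W((140,476),.088),'outer',W((0,157),.088),W((14,496),.088))
print('far outer',W((426,181),.088),W((424,428),.088),'far inner?',W((370,183),.088))
print(proj('scene',[[.516,-.268,.032],[.516,-.268,.02],[.52,-.268,.088]]))
E
```

```text
holes [ 0.5379 -0.2691  0.032 ] [ 0.7278 -0.2703  0.032 ] [ 0.63285 -0.2697   0.032  ] 0.18990379143134553
bar edges near [ 0.5288 -0.2799  0.032 ] [ 0.5265 -0.2573  0.032 ] far [ 0.7055 -0.282   0.032 ] [ 0.7056 -0.2568  0.032 ]
mark [ 0.6307 -0.272   0.02  ]
near board inner edge [ 0.5167 -0.364   0.088 ] [ 0.5287 -0.1454  0.088 ] outer [ 0.4398 -0.3599  0.088 ] [ 0.4488 -0.1413  0.088 ]
far outer [ 0.7775 -0.3809  0.088 ] [ 0.7765 -0.1604  0.088 ] far inner? [ 0.7188 -0.3729  0.088 ]
[[271.78623178 213.29957708]
 [275.30628685 213.93701975]
 [255.65860816 210.82373234]]
```

```bash
python3 -m pendant '[{"translation":[1.6,-0.5,-2],"angular":[0,0,0],"hand":1},{"translation":[1.5,-0.5,-3],"angular":[0,0,0],"hand":1},{"translation":[1.5,-0.4,-3],"angular":[0,0,0],"hand":1},{"translation":[0,0,-3],"angular":[0,0,0],"hand":1},{"translation":[0,0,-2.5],"angular":[0,0,0],"hand":1},{"translation":[0,0,-2],"angular":[0,0,0],"hand":0.5},{"translation":[0,0,-1.3],"angular":[0,0,0],"hand":0.5},{"translation":[0,0,0],"angular":[0,0,0],"hand":0.5},{"translation":[0,0,0],"angular":[0,0,0],"hand":0.5},{"translation":[0,0,0],"angular":[0,0,0],"hand":0.5},{"translation":[0,0,0],"angular":[0,0,0],"hand":0.5}]'
python3 - <<'E'
from h import *
s=r.read_state(); im=r.camera("wrist"); cv2.imwrite("pics/w3.png",im[:,:,::-1])
print(s['time'],s['ee_pos'],R.from_quat(s['eef_rot']).as_matrix().round(3),s['joint_positions'].round(2))
im=r.camera('scene'); cv2.imwrite("pics/s3.png",cv2.resize(im[180:380,150:320],None,fx=3,fy=3,interpolation=cv2.INTER_CUBIC)[:,:,::-1])
E
```

```text
time: 4.7
ee_pos: [0.6334, -0.2697, 0.0809]
eef_rot: [0.002, 0.706, -0.002, 0.708]
ft_force: [-0.1, 0.5, 0.4]
width: 0.0658
4.7 [ 0.63340961 -0.2697405   0.08088329] [[ 0.002  0.006  1.   ]
 [-0.     1.    -0.006]
 [-1.    -0.     0.002]] [ 0.01  0.63  0.47  1.47 -0.31  1.11  2.1 ]
```

View pics/w3.png

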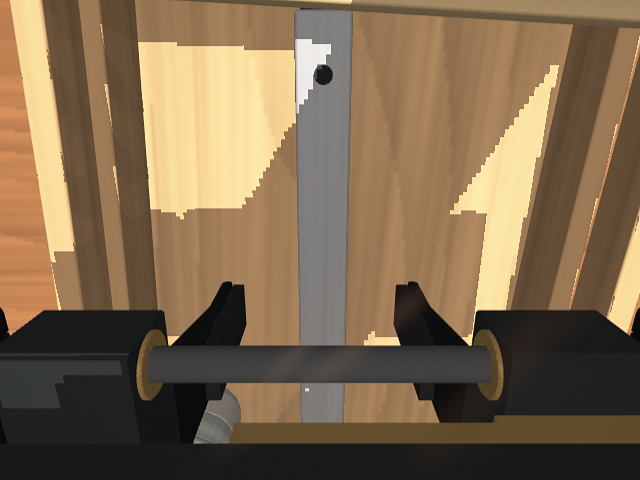

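View pics/s3.png

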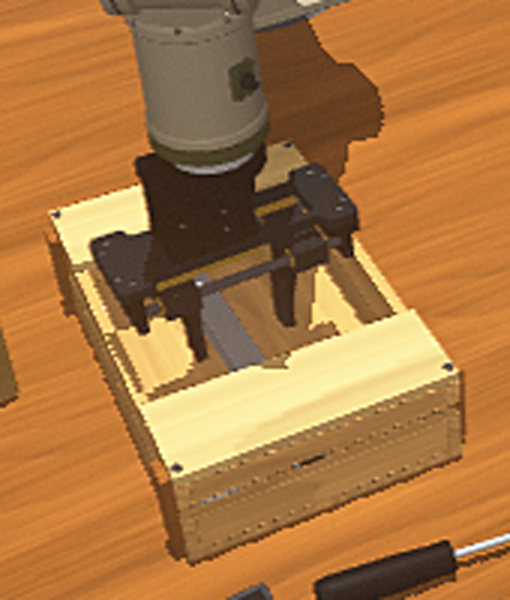

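```bash
python3 - <<'E'
from h import *
s=r.read_state()
print(toz('wrist',(75,322.5),.032,s),toz('wrist',(10,322.5),.088,s))
E
python3 -m pendant '[{"translation":[0,0,-1.5],"angular":[0,0,0],"hand":0.5},{"translation":[0,0,-1.4],"angular":[0,0,0],"hand":0.2},{"translation":[0,0,-1.0],"angular":[0,0,0],"hand":0},{"translation":[0,0,-0.2],"angular":[0,0,0],"hand":0},{"translation":[0,0,0],"angular":[0,0,0],"hand":0},{"translation":[0,0,0],"angular":[0,0,0],"hand":0}]' 60
```

```text
[ 0.5379397  -0.26938067  0.032     ] [ 0.52401089 -0.26975247  0.088     ]
time: 5.4
ee_pos: [0.633, -0.2697, 0.0389]
eef_rot: [0.002, 0.707, -0.002, 0.707]
ft_force: [0.8, 0.3, 0.9]
width: 0.0443
```

```bash
python3 -m pendant '[{"translation":[0,0,0],"angular":[0,0,0],"hand":-0.2},{"translation":[0,0,0],"angular":[0,0,0],"hand":-0.6},{"translation":[0,0,0],"angular":[0,0,0],"hand":-1},{"translation":[0,0,0],"angular":[0,0,0],"hand":-1},{"translation":[0,0,0],"angular":[0,0,0],"hand":-1},{"translation":[0,0,0],"angular":[0,0,0],"hand":-1}]' 60
```

```text
time: 6.0
ee_pos: [0.633, -0.2693, 0.0389]
eef_rot: [0.002, 0.707, -0.002, 0.707]
ft_force: [-2.3, 1.1, 3.0]
width: 0.0239
```

```bash
python3 -m pendant '[{"translation":[0.2,0,0.4],"angular":[0,0,0],"hand":-1},{"translation":[0.3,0,0.4],"angular":[0,0,0],"hand":-1},{"translation":[0.5,0,0.6],"angular":[0,3,0],"hand":-1},{"translation":[0.4,0,0.6],"angular":[0,3,0],"hand":-1},{"translation":[0,0,0],"angular":[0,0,0],"hand":-1},{"translation":[0,0,0],"angular":[0,0,0],"hand":-1},{"translation":[0,0,0],"angular":[0,0,0],"hand":-1}]' 60
python3 - <<'E'
from h import *
s=r.read_state(); im=r.camera("wrist"); cv2.imwrite("pics/w4.png",im[:,:,::-1])
print(s['ee_pos'],s['ft_force'],s['torque'])
im=r.camera('scene'); cv2.imwrite("pics/s4.png",cv2.resize(im[180:380,150:320],None,fx=3,fy=3,interpolation=cv2.INTER_CUBIC)[:,:,::-1])
E
```

```text
time: 6.7
ee_pos: [0.646, -0.2698, 0.0581]
eef_rot: [0.002, 0.743, -0.002, 0.669]
ft_force: [-0.1, 0.0, -2.7]
width: 0.0234
[ 0.64604974 -0.26981066  0.05809957] [-0.14098216  0.02202884 -2.69348476] [-0.02145027 -0.11776343 -0.03723832]
```

View pics/w4.png

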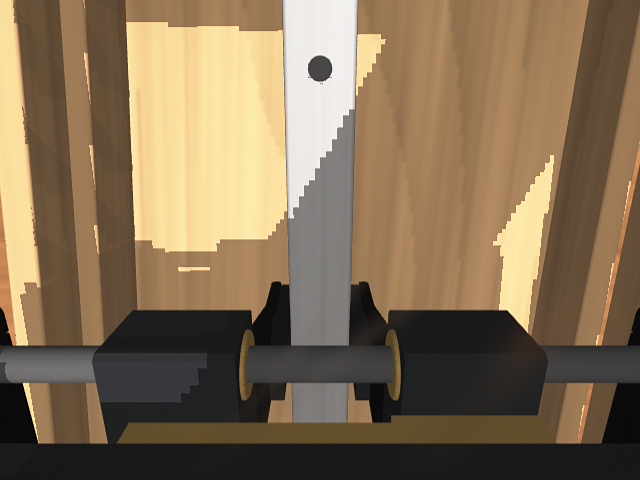

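View pics/s4.png

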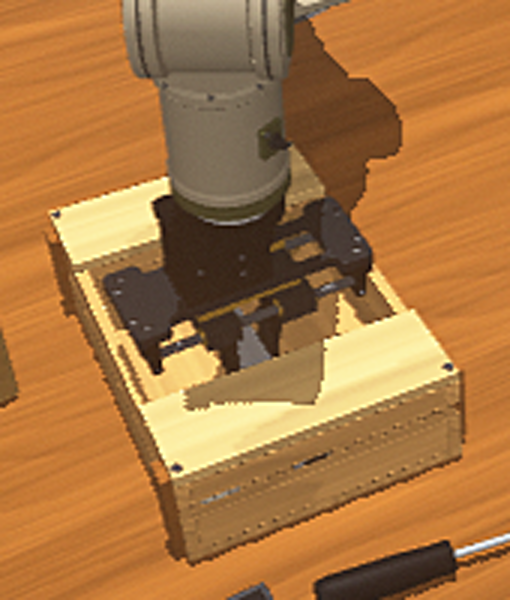

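```bash
python3 -m pendant '[{"translation":[0.1,0,0.6],"angular":[0,3,0],"hand":-1},{"translation":[0.2,0,0.7],"angular":[0,3,0],"hand":-1},{"translation":[0.1,0,0.7],"angular":[0,4,0],"hand":-1},{"translation":[0.1,0,0.8],"angular":[0,4,0],"hand":-1},{"translation":[0,0,0],"angular":[0,0,0],"hand":-1},{"translation":[0,0,0],"angular":[0,0,0],"hand":-1}]' 60
python3 - <<'E'
from h import *
s=r.read_state(); im=r.camera("wrist"); cv2.imwrite("pics/w5.png",im[:,:,::-1])
M=R.from_quat(s['eef_rot']).as_matrix(); print(s['ee_pos'],s['ft_force'],s['torque'],M.round(3),s['joint_positions'].round(2))
for d in (17,19,21):
  print(proj('wrist',s['ee_pos']+M@np.array([(d-12)/1000,0,-.095]),s),proj('wrist',s['ee_pos']+M@np.array([(d-12)/1000,0,-.12]),s))
E
```

```text
time: 7.4
ee_pos: [0.6517, -0.2698, 0.0859]
eef_rot: [0.002, 0.819, -0.003, 0.574]
ft_force: [-0.3, 0.7, -2.1]
width: 0.0237
[ 0.6517361  -0.26982344  0.08586577] [-0.34380425  0.71537699 -2.14398071] [-0.02114847 -0.54388036 -0.01976857] [[-0.34   0.006  0.94 ]
 [-0.     1.    -0.006]
 [-0.94  -0.002 -0.34 ]] [ 0.03  0.92  0.49  1.04 -0.25  1.58  2.02]
[[ 67.60875623 324.72247833]] [[-21.15999427 325.13687344]]
[[ 68.09252304 324.64731918]] [[-19.30972686 325.05092186]]
[[ 68.56273936 324.57426527]] [[-17.5143771  324.96752141]]
```

View pics/w5.png

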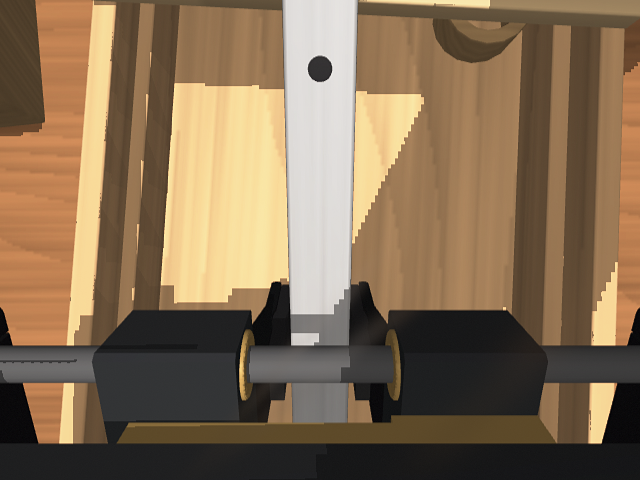

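```bash
python3 -m pendant '[{"translation":[0,0,0.7],"angular":[0,4,0],"hand":-1},{"translation":[-0.1,0,0.7],"angular":[0,4,0],"hand":-1},{"translation":[-0.5,0,0.7],"angular":[0,4,0],"hand":-1},{"translation":[-0.7,0,0.7],"angular":[0,4,0],"hand":-1},{"translation":[-1,0,0.8],"angular":[0,0,0],"hand":-1},{"translation":[0,0,0],"angular":[0,0,0],"hand":-1},{"translation":[0,0,0],"angular":[0,0,0],"hand":-1}]' 60
python3 - <<'E'
from h import *
s=r.read_state(); print(s['joint_positions'].round(2),s['torque'])
im=r.camera('scene'); cv2.imwrite("pics/s6.png",cv2.resize(im[180:380,150:320],None,fx=3,fy=3,interpolation=cv2.INTER_CUBIC)[:,:,::-1])
E
```

```text
time: 8.15
ee_pos: [0.6288, -0.2697, 0.1232]
eef_rot: [0.002, 0.89, -0.003, 0.455]
ft_force: [0.2, -0.1, -3.1]
width: 0.0236
[ 0.07  1.07  0.52  0.78 -0.19  1.94  2.02] [-0.01966684 -0.88738194  0.04431766]
```

View pics/s6.png

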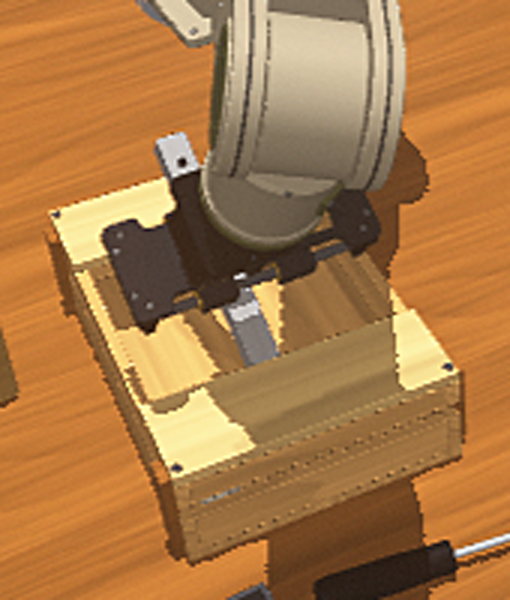

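```bash
python3 -m pendant '[{"translation":[-1,0,0.8],"angular":[0,0,0],"hand":-1},{"translation":[-1.5,0,1.1],"angular":[0,0,0],"hand":-1},{"translation":[-1.5,0,1.1],"angular":[0,0,0],"hand":-1},{"translation":[-1,0,1],"angular":[0,0,0],"hand":-1},{"translation":[-0.5,0,1],"angular":[0,0,0],"hand":-1},{"translation":[0,0,2],"angular":[0,0,0],"hand":-1},{"translation":[0,0,2.5],"angular":[0,0,0],"hand":-1},{"translation":[0,0,2.5],"angular":[0,0,0],"hand":-1},{"translation":[0,0,2.5],"angular":[0,0,0],"hand":-1},{"translation":[0,0,1.5],"angular":[0,0,0],"hand":-1},{"translation":[0,0,0],"angular":[0,0,0],"hand":-1},{"translation":[0,0,0],"angular":[0,0,0],"hand":-1},{"translation":[0,0,0],"angular":[0,0,0],"hand":-1}]' 60
python3 - <<'E'
from h import *
s=r.read_state(); print(s['joint_positions'].round(2),s['torque'])
im=r.camera('scene'); cv2.imwrite("pics/s7.png",cv2.resize(im[130:380,150:340],None,fx=2.4,fy=2.4,interpolation=cv2.INTER_CUBIC)[:,:,::-1])
E
```

```text
time: 9.5
ee_pos: [0.5675, -0.2681, 0.2755]
eef_rot: [-0.001, 0.89, -0.003, 0.457]
ft_force: [-0.5, -0.6, -2.4]
width: 0.0237
[ 0.02  0.83  0.59  0.9  -0.12  2.06  2.1 ] [-0.06009758 -0.96494629  0.00824393]
```

View pics/s7.png

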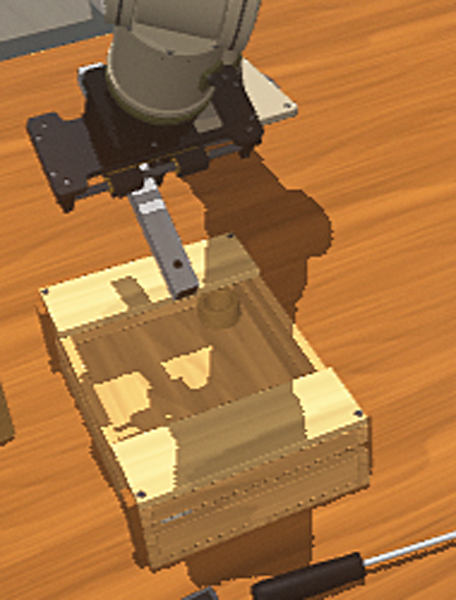

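```bash
python3 -m pendant '[{"translation":[0,0,0.2],"angular":[0,-4,0],"hand":-1},{"translation":[0,0,0],"angular":[0,-6,0],"hand":-1},{"translation":[0,0,0],"angular":[0,-7,0],"hand":-1},{"translation":[0,0,0],"angular":[0,-7,0],"hand":-1},{"translation":[0,0,0],"angular":[0,-7,0],"hand":-1},{"translation":[0,0,0],"angular":[0,-5,0],"hand":-1},{"translation":[0,0,0],"angular":[0,0,0],"hand":-1},{"translation":[0,0,0],"angular":[0,0,0],"hand":-1},{"translation":[0,0,0],"angular":[0,0,0],"hand":-1}]' 60
python3 - <<'E'
from h import *
s=r.read_state(); M=R.from_quat(s['eef_rot']).as_matrix();print(M.round(4),s['joint_positions'].round(2),s['torque'])
im=r.camera('top'); cv2.imwrite("pics/t8.png",im[:,:,::-1])
print([(x['point'],x['confidence']) for x in r.mark_of('top','stand')])
E
```

```text
time: 10.45
ee_pos: [0.5683, -0.2678, 0.278]
eef_rot: [-0.0, 0.705, -0.003, 0.709]
ft_force: [0.1, -0.4, -2.4]
width: 0.0231
[[ 0.0057  0.0046  1.    ]
 [-0.005   1.     -0.0045]
 [-1.     -0.0049  0.0057]] [-0.08  0.35  0.59  1.44 -0.19  1.4   2.08] [ 0.03436827  0.00669445 -0.04355253]
[([248.7, 247.8], 0.82)]
```

View pics/t8.png

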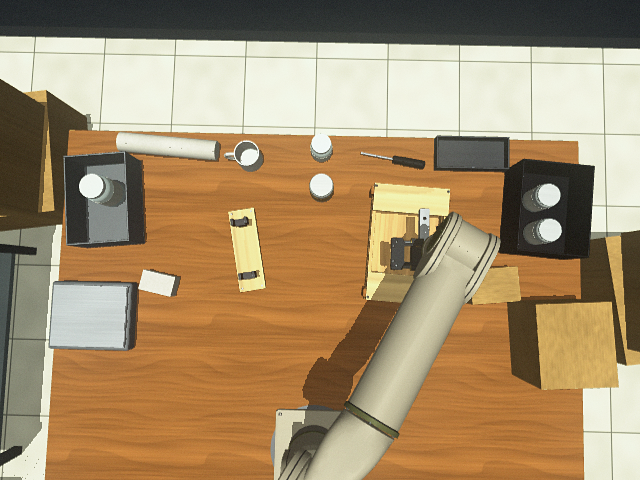

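```bash
python3 -m pendant '[{"translation":[0,2,0],"angular":[0,0,0],"hand":-1},{"translation":[0.2,3,0],"angular":[0,0,1],"hand":-1},{"translation":[0.2,4,0],"angular":[0,0,1],"hand":-1},{"translation":[0.2,4,0],"angular":[0,0,1],"hand":-1},{"translation":[0.2,4,0],"angular":[0,0,1],"hand":-1},{"translation":[0.2,4,0],"angular":[0,0,1],"hand":-1},{"translation":[0.2,4,0],"angular":[0,0,1],"hand":-1},{"translation":[0.2,4,0],"angular":[0,0,1],"hand":-1},{"translation":[0.2,4,0],"angular":[0,0,1],"hand":-1},{"translation":[0.2,4,0],"angular":[0,0,1],"hand":-1},{"translation":[0,4,0],"angular":[0,0,1],"hand":-1},{"translation":[0,4,0],"angular":[0,0,1],"hand":-1},{"translation":[0,2.5,0],"angular":[0,0,0],"hand":-1},{"translation":[0,1,0],"angular":[0,0,0],"hand":-1},{"translation":[0,0,0],"angular":[0,0,0],"hand":-1},{"translation":[0,0,0],"angular":[0,0,0],"hand":-1},{"translation":[0,0,0],"angular":[0,0,0],"hand":-1},{"translation":[0,0,0],"angular":[0,0,0],"hand":-1},{"translation":[0,0,0],"angular":[0,0,0],"hand":-1}]' 60
python3 - <<'E'
from h import *
for c in ('wrist','top','scene'):
  s=r.read_state(); im=r.camera(c); cv2.imwrite(f"pics/{c}9.png",im[:,:,::-1])
  if c=='wrist':
    M=R.from_quat(s['eef_rot']).as_matrix();print(s['ee_pos'],M.round(4),s['joint_positions'].round(2),s['torque'])
  print(c,[(x['point'],x['confidence']) for x in r.mark_of(c,'stand')],[(x['point'],x['confidence']) for x in r.mark_of(c,'bar')])
  if c=='wrist':
    b=s['ee_pos']+M@np.array([.019,0,0]);print('pred bar',proj('wrist',b,s),'near hole',proj('wrist',s['ee_pos']+M@[.007,0,-.095],s))
    for n in ([.08,.0],[-.08,0]):
      y=np.radians(10.8);P=np.array([.5855+n[0]*np.cos(y),.2178+n[0]*np.sin(y),.09]);print(P,proj('wrist',P,s),proj('scene',P),proj('top',P))
E
```

```text
time: 12.45
ee_pos: [0.586, 0.2155, 0.2791]
eef_rot: [-0.067, 0.701, 0.064, 0.707]
ft_force: [0.7, 0.8, -2.2]
width: 0.0235
[0.58598655 0.21552636 0.27905665] [[ 0.0099 -0.1837  0.9829]
 [-0.0033  0.983   0.1838]
 [-0.9999 -0.0051  0.0092]] [-0.67  0.31  0.31  1.44 -0.09  1.4   1.4 ] [-0.00551755  0.04816918 -0.02008846]
wrist [] [([307.8, 319.8], 0.91)]
pred bar [[311.47053061 323.05170077]] near hole [[ 69.12083935 324.42937402]]
[0.66408298 0.23279051 0.09      ] [[296.56300118 325.1162954 ]] [[221.44658894 404.19598048]] [[220.45058263 238.30355353]]
[0.50691702 0.20280949 0.09      ] [[105.94598055 325.44716523]] [[198.55651888 361.2638962 ]] [[275.00517827 246.56267132]]
top [([246.4, 246.3], 0.7), ([285.6, 484.9], 0.25)] []
scene [] [([155.1, 389.4], 0.85)]
```

View pics/wrist9.png

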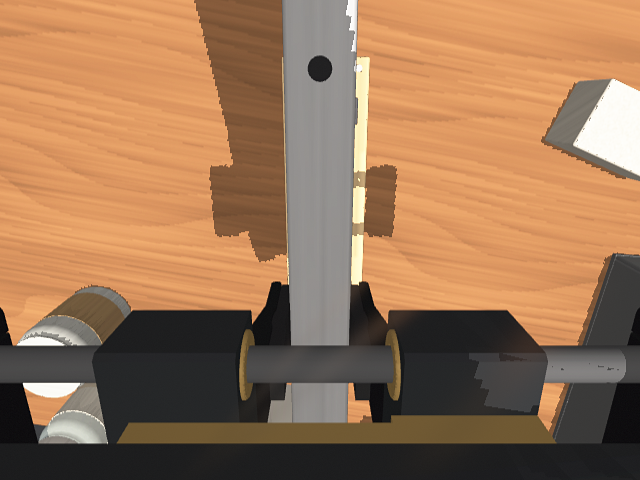

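View pics/top9.png

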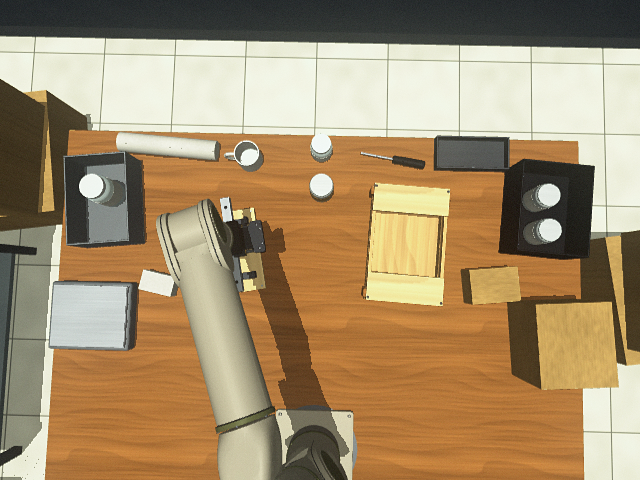

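View pics/scene9.png

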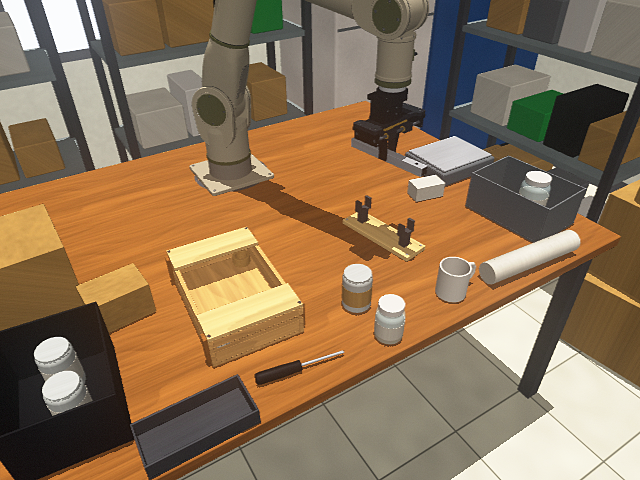

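```bash
python3 - <<'E'
from h import *
s=r.read_state()
im=cv2.imread('pics/wrist9.png'); cv2.imwrite('pics/w9c.png',cv2.resize(im[40:300,270:385],None,fx=5,fy=2.3,interpolation=cv2.INTER_NEAREST))
im=cv2.imread('pics/scene9.png'); cv2.imwrite('pics/s9c.png',cv2.resize(im[80:270,320:460],None,fx=4,fy=3.1,interpolation=cv2.INTER_CUBIC))
im=cv2.imread('pics/top9.png'); cv2.imwrite('pics/t9c.png',cv2.resize(im[190:300,200:280],None,fx=5.4,fy=5.4,interpolation=cv2.INTER_CUBIC))
E
```

```text
(no output)
```

View pics/w9c.png

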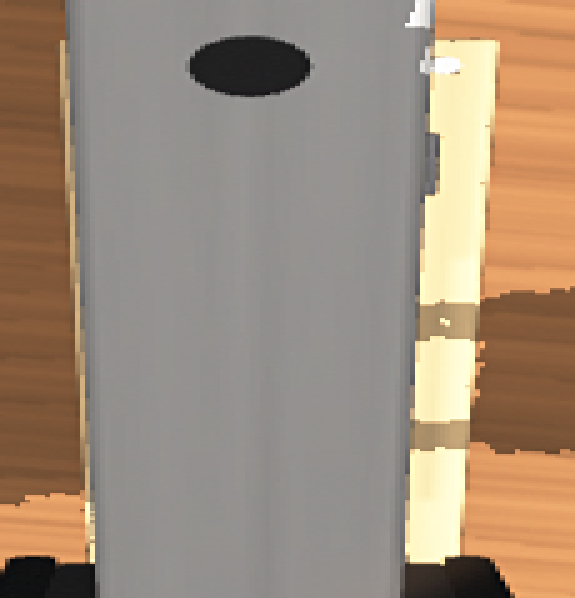

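View pics/s9c.png

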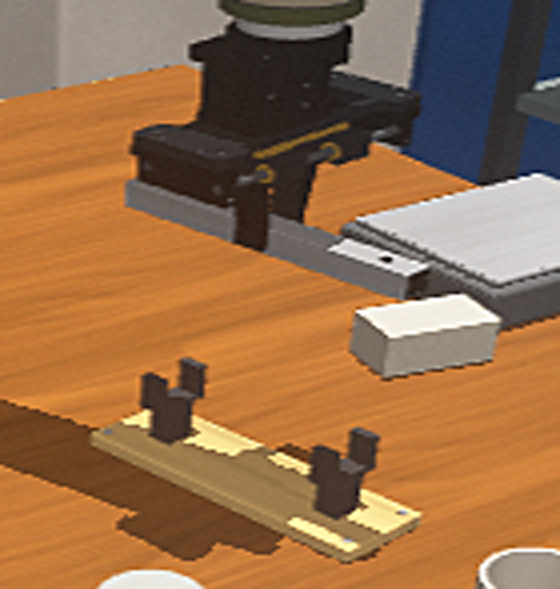

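View pics/t9c.png

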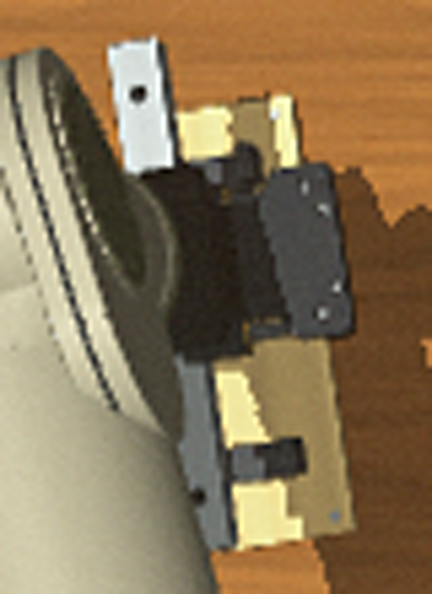

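```bash
python3 - <<'E'
from h import *
s=r.read_state(); M=R.from_quat(s['eef_rot']).as_matrix(); print(s['ee_pos'],M[:,2])
a=toz('top',(190+92.6/5.4,200+137.6/5.4),.272);b=toz('top',(190+495.5/5.4,200+197.6/5.4),.272)
print('top bar',a,b,(a+b)/2,np.linalg.norm(a-b),np.degrees(np.arctan2(*(a-b)[1::-1])))
# wrist: base edges at z=.015
q=lambda x,y,z:toz('wrist',(40+(y-1)/2.3,270+(x-2)/5),z,s)
l1,r1,l2,r2=q(61,42,.015),q(499,42,.015),q(90,540,.015),q(463,540,.015)
u=np.array([np.cos(np.radians(10.8)),np.sin(np.radians(10.8)),0])
print('wrist base',np.linalg.norm(l1-r1),np.linalg.norm(l2-r2),(l1+r1)/2,'centre',(l1+r1)/2+.125*u,'yaw',np.degrees(np.arctan2(*((l2+r2-l1-r1)/2)[1::-1])))
h=q(250,66,s['ee_pos'][2]-.007); print('wrist hole',h, 'bar centre by hole',h+.095*M[:,2])
# scene hole far: bar
a=toz('scene',(80+258/3.1,320+387/4),.272+.0007);print('scene far hole',a,'expect',s['ee_pos']+M@[.007,0,.095])
E
```

```text
[0.58579034 0.21646451 0.27882455] [0.98268615 0.1850645  0.00889184]
top bar [0.6759712  0.23236152 0.272     ] [0.48925928 0.19686667 0.272     ] [0.58261524 0.21461409 0.272     ] 0.19005585237235195 10.763767223461082
wrist base 0.07870419088220733 0.07912660485065623 [0.46736019 0.19680883 0.015     ] centre [0.5901461  0.22023149 0.015     ] yaw 10.78615550148593
wrist hole [0.49259028 0.19727558 0.27182455] bar centre by hole [0.58594546 0.2148567  0.27266927]
scene far hole [0.68039513 0.23668718 0.2727    ] expect [0.67921336 0.23402176 0.27266964]
```

```bash
python3 -m pendant '[{"translation":[0.3,0.4,-0.5],"angular":[0.2,0.5,0.1],"hand":-1},{"translation":[0,0,-1.2],"angular":[0,0,0],"hand":-1},{"translation":[0,0,-1.2],"angular":[0,0,0],"hand":-1},{"translation":[0,0,-1.2],"angular":[0,0,0],"hand":-1},{"translation":[0,0,-1.0],"angular":[0,0,0],"hand":-1},{"translation":[0,0,-0.7],"angular":[0,0,0],"hand":-1},{"translation":[0,0,0],"angular":[0,0,0],"hand":-1},{"translation":[0,0,0],"angular":[0,0,0],"hand":-1},{"translation":[0,0,0],"angular":[0,0,0],"hand":-1},{"translation":[0,0,0],"angular":[0,0,0],"hand":-1},{"translation":[0,0,0],"angular":[0,0,0],"hand":-1}]' 60
python3 - <<'E'
from h import *
for c in ('wrist','top','scene'):
  s=r.read_state(); im=r.camera(c); cv2.imwrite(f"pics/{c}10.png",im[:,:,::-1])
M=R.from_quat(s['eef_rot']).as_matrix();print(s['ee_pos'],M.round(4),s['joint_positions'].round(2),s['torque'],s['joint_vel'].round(3))
im=cv2.imread('pics/wrist10.png'); cv2.imwrite('pics/w10c.png',cv2.resize(im[0:300,270:385],None,fx=5,fy=2,interpolation=cv2.INTER_NEAREST))
im=cv2.imread('pics/scene10.png'); cv2.imwrite('pics/s10c.png',cv2.resize(im[80:270,320:460],None,fx=4,fy=3.1,interpolation=cv2.INTER_CUBIC))
im=cv2.imread('pics/top10.png'); cv2.imwrite('pics/t10c.png',cv2.resize(im[190:300,200:280],None,fx=5.4,fy=5.4,interpolation=cv2.INTER_CUBIC))
E
```

```text
time: 14.0
ee_pos: [0.5889, 0.2205, 0.2212]
eef_rot: [-0.066, 0.703, 0.066, 0.705]
ft_force: [-0.1, -0.5, -2.6]
width: 0.0236
[0.58888016 0.22045514 0.22102955] [[ 1.300e-03 -1.867e-01  9.824e-01]
 [ 2.000e-04  9.824e-01  1.867e-01]
 [-1.000e+00 -0.000e+00  1.300e-03]] [-0.67  0.36  0.3   1.5  -0.11  1.29  1.41] [ 0.05106859  0.04474097 -0.01223442] [-0.     0.002  0.     0.001  0.001 -0.001  0.001]
```

View pics/w10c.png

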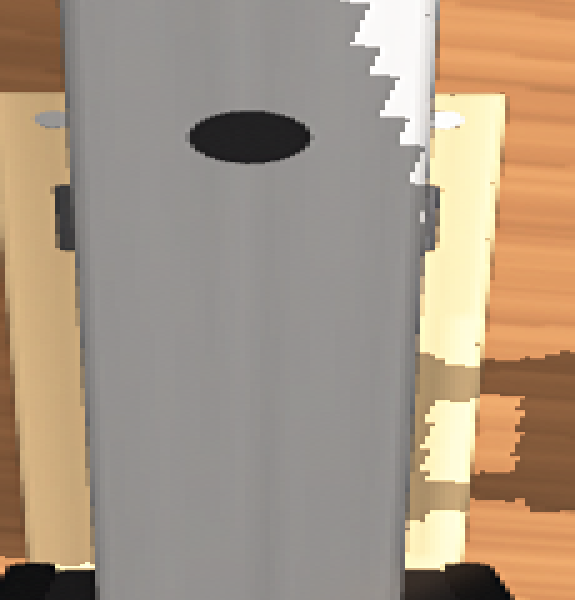

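View pics/s10c.png

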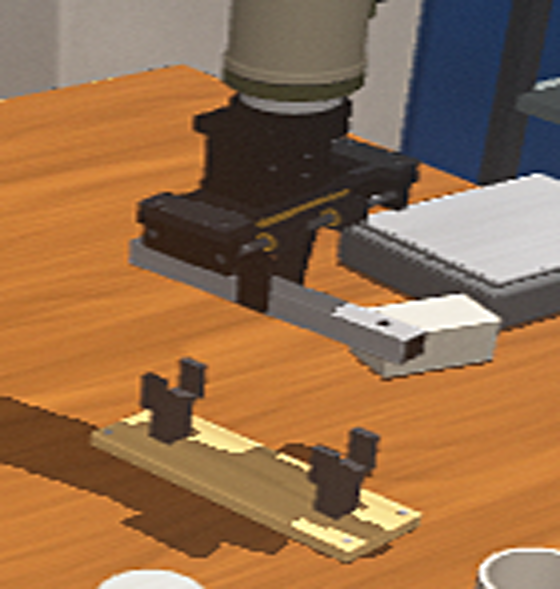

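View pics/t10c.png

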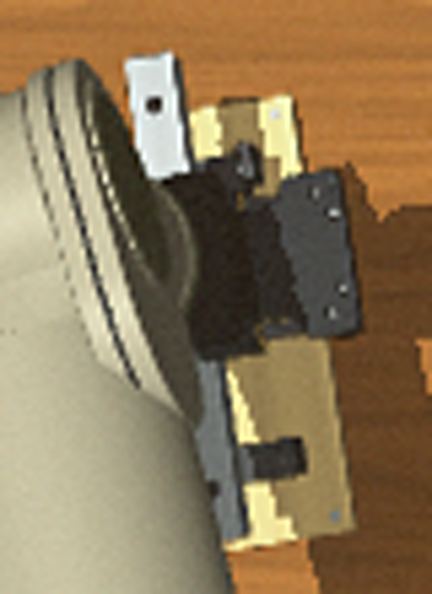

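```bash
python3 - <<'E'
from h import *
s=r.read_state(); M=R.from_quat(s['eef_rot']).as_matrix(); z=s['ee_pos'][2]-.007; print(s['time'],s['ee_pos'],z)
a=toz('top',(190+103.6/5.4,200+153/5.4),z);b=toz('top',(190+488/5.4,200+212/5.4),z)
print('top bar',(a+b)/2,np.linalg.norm(a-b),np.degrees(np.arctan2(*(a-b)[1::-1])))
q=lambda x,y,z:toz('wrist',(y/2,270+(x-2)/5),z,s)
u=np.array([np.cos(np.radians(10.8)),np.sin(np.radians(10.8)),0])
print('screws',q(37,119,.015),q(463,119,.015)); 
l,rr=q(55,190,.09),q(440,190,.09);print('fork near, outer',l,rr,np.linalg.norm(l-rr),'centre',(l+rr)/2,'->stand',(l+rr)/2+.09*u)
l1,r1=q(23,480,.015),q(470,480,.015);print(np.linalg.norm(l1-r1),'cross',np.cross(u,(l1+r1)/2-s['ee_pos'])[2])
f=q(300,94,.015);print('base near edge -> centre along u',np.dot(f-s['ee_pos'],u)+.125)
h=q(250,137,z); print('wrist hole',h,'bar c',h+.095*M[:,2], 'cross of hole',np.cross(u,h-s['ee_pos'])[2])
print('fork cross',np.cross(u,(l+rr)/2-s['ee_pos'])[2])
E
```

```text
14.15 [0.58883379 0.22046968 0.22097264] 0.2139726423637138
top bar [0.58566552 0.21897263 0.21397264] 0.19025593123738438 10.992909799527087
screws [0.48171015 0.16517358 0.015     ] [0.46936794 0.22974097 0.015     ]
fork near, outer [0.50654851 0.17879037 0.09      ] [0.49761579 0.22553168 0.09      ] 0.04758721406875721 centre [0.50208215 0.20216102 0.09      ] ->stand [0.590488   0.21902534 0.09      ]
0.07880917048779264 cross -0.001934769780516838
base near edge -> centre along u 0.0005592894092297102
wrist hole [0.49562699 0.20114938 0.21397264] bar c [0.58895626 0.21888729 0.21408397] cross of hole -0.0015128733043980915
fork cross -0.0017287251590585653
```

```bash
python3 - <<'E'
from h import *
s=r.read_state(); print(s['ee_pos'],s['width'],s['ft_force'],abs(s['joint_vel']).max()); print(r.close_job())
E
```

```text
[0.58883379 0.22046968 0.22097264] 0.023468539819874124 [ 1.0871545  -0.06738032 -2.02163265] 0.0023904344240888976
the job is handed in; nothing more can be done
None
```

The bar is out of the crate and held still, level and centred over the stand, and I handed the job in at about 14 s.

I gripped the bar at its middle, shifted it about 1 cm toward the far end of the crate and tipped it to about 36°. I then drew it out slantwise with the end nearer the robot leading, levelled it and carried it over the stand.

My last checks before handing in:
- **Alignment:** by the wrist camera the bar is within about 0.5 mm sideways and 1 mm lengthwise of the fork line. Top-camera measurements, compared between pictures taken at different times, agree within 1 mm.
- **Direction:** the bar's yaw is 10.8° by the arm's own pose and 11.0° by the top camera. The stand's is 10.8°.
- **Level:** the bar is within about 0.1° of level, as worked out from the arm's pose.
- **Height:** there is about 100 mm between the underside of the bar and the fork tips, also worked out from the arm's pose.
- **Hold:** the grip is set to 60 N, the jaws stand at 23.5 mm on the bar, and the arm is still.
- **Forces:** at the readings taken after each move the force on the tool was about 3 N or less, so I saw no sign of the bar or gripper striking the crate.
- **Other things:** the can, carton and brick looked unmoved in the pictures. I saw the tape in its corner after the bar was out, but I did not look for the tin again.

Two checks disagreed or ran close:
- **Bearing error:** the wrist and top cameras differ by 2 to 5 mm on the absolute position of the bar and stand, so I centred on relative measurements.
- **Joint limit:** joint 6 reached its upper limit of 2.06 rad while I lifted the tilted bar, and I turned it back in the next move.

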